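# Put the soil tester away in its spring-lid case

## Task

Open the hard case: press the red catch tab gently with a finger kept over the lid, and ease the spring lid up so that it never flies open, until it stands open by itself. Then draw the soil tester out of the pot by its black tail, lay it on the bench display up and let go of it. Take it again towards its orange cap, where the case's finger bays leave room, lower it (no dropping) fully down into the pocket with the cap at the bay end, let go, and leave the lid open and the frog, spray bottle and trowel undisturbed.

Things in the scene. Friction and masses are not known exactly. Their poses are not given: they have to be found in the camera images.
- case: Hard case fixed to the bench, dark with a green lid. Origin: centre of the box's underside; x points from the front (red catch) to the hinge, y along its length, z up. Box 92 mm (x -46 to 46) by 200 mm (y), 46 mm high to the rim. In front a catch housing, 64 mm wide (y), at most 44 mm high, reaches to x = -96.
- hinge (a point): Middle of the lid's hinge line: x = 46, y = 0, 46 mm above the bench in the case frame; the line runs along the case's y. Axes as the case's.
- lid_front (a point): Top of the lid's front edge, mid-length, 88 mm from the hinge line and 56 mm above the bench when shut. The lid is a plate 10 mm thick, 200 mm long; its underside passes through the hinge line. Turns with the lid. Shut, a steel lip reaches 8 mm further under the catch's nose.
- lid (a joint): Lid angle, rad: 0 shut, 1.57 upright, 2.0 fully open (stop). A spring pushes it open, about 1.5 N at the front edge when shut, fading as it opens; it stays open by itself. Freed with nothing above it, it flies open at about 8 rad/s; let go beyond 1.2 rad, it swings gently to the stop.
- tab (a point): Centre of the top of the catch's red push tab: x = -78, y = 0, 66 mm above the bench in the case frame. Face 30 (x) by 44 mm (y), 10 mm above the lid's top. Pressed straight down, it frees the lid after about 5 mm (4 N) and stops after 8 mm (5.5 N), still 2 mm above the shut lid's top.
- catch (a joint): Travel of the catch tab, m: 0 at rest, frees the lid at about 0.005, stop at 0.008; it springs back when let go. Just behind the tab a steel bolt (case x from -65 to -46 mm, no higher than 58 mm above the bench) holds the lid's lip while the tab is up; springing back, it does not hinder a lid that is already rising.
- pocket (a point): Centre of the pocket's floor inside the case: x = -6, y = 0, 6 mm above the bench in the case frame; axes as the case's. The pocket is a straight trench along y, 172 mm long, 28 mm wide, 40 mm deep: the tester lies in it with its top 16 mm below the rim.
- bay (a point): Centre of the finger bays, on the pocket floor at y = +25 mm in the case frame: here, over 50 mm of length (y from 0 to 50 mm), the trench widens to 72 mm (36 mm either side of its centre line). Elsewhere fingers do not fit beside the tester.
- tester_mid (a point): Centre (half-way up) of the soil tester, a straight bar 160 mm long (its x), 20 mm wide (y), 24 mm high (z), 90 g; z up is the side with the display. Black tail at -x, white middle, orange cap at +x. When put away its x points along the case's +y and its centre lies 12 mm above the pocket floor. At the start its tail stands 60 to 72 mm out of the pot, its underside 16 mm above the bench.
- tester_tail (a point): End of the black tail of the tester, half-way up.
- tester_cap (a point): End of the orange cap of the tester, half-way up.
- pot: Terracotta pot lying on its side in a low wooden cradle, fixed. Origin on the bench under its middle; 110 mm long, its mouth at x = -55 mm opening to its -x, 91 mm outer diameter at the rim, top 92 mm above the bench. Inside, a flat cork floor 16 mm above the bench; the inside is at least 62 mm wide. The tester is drawn out along the pot's -x.
- frog: Ceramic frog, 60 mm across, 62 mm high, on the bench; origin under its middle. Leave alone.
- sprayer: Spray bottle, 74 mm across, 216 mm high; origin under its middle. Leave alone.
- trowel: Green trowel lying along its x, from -144 mm (handle end) to +172 mm (tip), 62 mm wide; leave alone.
Not all that is in view belongs to the job. Several things look just like the case: the one meant starts farthest from the robot's base.

How it is judged (in metres and radians):
On the way, in this order (a step that is already met when the one before it is completed fails the run):
1. the lid stands open (past 1.3 rad), no longer swinging fast (value of joint lid above 1.3 rad and velocity of joint lid below 1 rad/s), for 0.2 s.
2. the tester lies on the bench, display up, let go and at rest (height (world z) of tester_mid below 0.016 m and angle between tester_mid's own z axis and vertical below 0.15 rad and contact force between the fingers and tester below 0.1 N and linear speed of tester below 0.02 m/s), for 0.2 s.
3. the tester is at the bottom of the pocket while still held (z of tester_mid in the frame of pocket below 0.016 m and y of tester_cap in the frame of pocket above 0.065 m and horizontal distance between tester_mid and pocket below 0.011 m and contact force between the fingers and tester above 1 N), for 0.05 s.
At the end, for the whole second after the job is handed in: The lid stands open (past 1.3 rad); the tester lies released and at rest flat on the pocket floor (within 3 mm of it), display up, within 11 mm of the pocket's centre, orange cap at the bay end (value of joint lid above 1.3 rad and z of tester_mid in the frame of pocket below 0.015 m and y of tester_cap in the frame of pocket above 0.065 m and horizontal distance between tester_mid and pocket below 0.011 m and angle between tester_mid's own z axis and vertical below 0.1 rad and linear speed of tester below 0.02 m/s and contact force between the fingers and tester below 0.1 N); the robot touches nothing.
It fails at once if the lid flies open (faster than 4 rad/s past 0.35 rad) (value of joint lid above 0.35 rad and velocity of joint lid above 4 rad/s).
It fails at once if the catch is pressed with more than 40 N (contact force between any of the arm, the fingers and catch above 40 N).
It fails at once if the frog, spray bottle or trowel is pushed more than 20 mm (distance of any of frog, sprayer, trowel from where it was at the start of the episode above 0.02 m).
It also fails if it takes over 72 s, if anything falls off the work surface, if the arm or the gripper's body presses on something with over 40 N, if the wrist force passes 120 N, or if a joint passes its speed limit or range.

## Robot

A 6-joint arm with a two-finger parallel gripper is mounted at the origin on the work surface. World frame = base frame: x ahead of the robot, y to its left, z up, the work surface at z = 0. Lengths are in m, angles in degrees, forces in N, time in s.
With the tool pointing down it reaches from about 0.25 to 0.725 m from the base axis. Payload 9.7 kg.
Tool frame: the origin (TCP) lies midway between the tips of the shut fingers; the grasp point (between the pads) lies 19 mm behind it; z points along the fingers, x is the direction in which the jaws open and shut, and the axes are right-handed (so a half turn about z gives the same grasp; the last joint's range is limited). The gripper opens to 85 mm and grips with 20 to 120 N. Pads are 22 mm wide; open, the fingers measure 114 mm over their backs; the gripper's body (76 mm by 85 mm) begins 54 mm behind the grasp point. The pads swing forward as they close: fully open they stand 13 mm farther back than shut.
Start: joints at [63.827, 4.979, 10.078, 95.1, 0, 90], TCP at [0.243, 0.494, 0.231] pointing down, gripper open.
Joint ranges: [-179.16, 179.16], [-48.56, 103.87], [-65.8, 70.77], [-126.05, 130.52], [-82.76, 87.17], [-180, 180]. Speed limits (degrees/s): [127.2, 127.2, 147.25, 180, 180, 180].

## Interface

Orientations are given as [roll, pitch, yaw] about the fixed x, y, z axes, in that order (R = Rz(yaw) Ry(pitch) Rx(roll)).
In Python, from workcell import sensors, camera, get_calibration, bot, recognise, place_of gives the robot as it stands. The module is installed in compiled form; this text tells all that it offers.
- The arm moves only by the tool send_rows, never from a script. Its argument "plan" is a list of rows, each a list of 3 entries, a list of its own where there are three numbers: the shift along the tool's x, y, z normalised to -1 to 1, where 1 is 0.3 m, then the turn, a rotation vector about the tool's x, y, z normalised to -1 to 1, where 1 is pi rad, then the closure, from -1 (fully open) to 1 (shut). In form: [[[x, y, z], [rx, ry, rz], claw], ...]. A call has 1 to 10 rows; each row is the pose to reach, as a shift and turn from the pose commanded when the call began, along the tool's axes at that moment, turning the shorter way round; what a row does not reach only later rows make up. A row lasts 1/10 s, in which the tool goes at most 50 mm and 8.59 degrees, less where a joint would pass 70% of its speed; a pose out of reach is approached as far as the arm can. A call with a number of a shift or a turn outside -1 to 1 is refused whole. A call with a gripper value outside its range is refused whole. The fingers move at their own pace and stop on an object; "force" is the grip in N (left out, the last holds). Time passes only in rows, so rows that repeat a pose let the fingers close. It gives the time, the measured TCP pose, the force and the opening at its end, in the units of the state.
- sensors.get_obs(): the state, without advancing time (a new reading comes with each control period).
- camera(name): name is "side" or "top"; returns the picture (400x640x3 uint8, blue, green, red); there is no depth.
- get_calibration(name): a dict with "fx", "fy", "cx", "cy" (pixels), "k1" (the pictures are not rectified: a ray, as slopes to the right and down, at radius r is drawn at 1 + k1 r^2 times it, then the intrinsics apply), "R" (3x3) and "t" (3): a world point X has camera coordinates R X + t. Camera axes: x right, y down, z forward; pixel columns grow to the right and rows downward; lengths in m; the calibration is good to about 2 mm. A picture is of the moment at which its call begins. get_calibration takes no time and is no camera call.
- bot.job_done(): hands the job in, once; it reports no verdict.
Trained networks look in the newest picture that a camera, given by its name, has taken for a name from the list of things; names that differ only in an ending like _2 or _b are one class to them, and where a whole thing is asked for, a point or a joint stands for the part that bears it (a point fixed in the world has none). Each returns a list of dicts, best first, with "p" (0 to 1); they miss things now and then, are a little off and sometimes report something else, mostly with a low value. They report only what shows in the picture. A call takes as long as a camera call. They do not tell look-alikes from the thing itself.
- recognise(label, camera): "point" ([column, row] in pixels, amid what is visible of it).
- place_of(label, camera): "point" ([column, row] in pixels: a listed point, or the origin of a listed thing).
The state is a dict: "time": time; "q": joint angles; "qd": joint speeds; "joint_efforts": joint torques, N m; "ee_pos": TCP position; "tcp_rot": TCP orientation; "wrist_force": force on the tool from outside, world axes, zero at the start; "torque": the same for the moment, N m; "opening": finger opening in m.
Only numpy, scipy, OpenCV 4.12 (cv2) and the standard library are available. Lean on these libraries where they do the work, as an engineer would, in place of code of your own. Each camera call takes 0.05 s, during which the arm holds its last target. There are 200 camera calls.

## Working session

There is one attempt and no reset: what is moved stays moved. The work goes in short steps, Python scripts to look and compute and a tool call to move; the robot and the scene stay as the last step left them, time stands still between calls to the robot, and variables do not carry over. Pictures are saved under pics/ and viewed, on a budget of 10 in all, crops included, one or two more only if the job needs it, and the job is handed in when it is done.

Besides the shell and the picture viewer there is one more tool, called after "Request:" as name([rows], argument=value, ...), one row to a line, values as JSON. send_rows: Moves the arm, as the interface text tells. Scaled input: -1 to 1 covers 0.3 m each way for a shift and pi rad each way for a turn. Its arguments: {"type":"object","properties":{"plan":{"type":"array"},"force":{"type":"number"}},"required":["plan"]}

```bash
mkdir -p pics; cat > h.py <<'E'
import numpy as np, cv2
from scipy.spatial.transform import Rotation as Rn
from workcell import sensors, camera, get_calibration, bot, recognise, place_of
def ray(cam,px):
    c=get_calibration(cam); R=np.array(c["R"]);t=np.array(c["t"])
    u=np.array([(px[0]-c["cx"])/c["fx"],(px[1]-c["cy"])/c["fy"]]); s=u.copy()
    for _ in range(20): s=u/(1+c["k1"]*(s@s))
    return -R.T@t, R.T@np.array([s[0],s[1],1.])
def atz(cam,px,z):
    o,d=ray(cam,px); return o+d*(z-o[2])/d[2]
def proj(cam,X):
    c=get_calibration(cam); p=np.array(c["R"])@np.array(X)+np.array(c["t"]); s=p[:2]/p[2]; s=s*(1+c["k1"]*(s@s))
    return np.array([s[0]*c["fx"]+c["cx"],s[1]*c["fy"]+c["cy"]])
def tri(p1,p2):
    o1,d1=ray("top",p1);o2,d2=ray("side",p2);d1=d1/np.linalg.norm(d1);d2=d2/np.linalg.norm(d2)
    a=np.linalg.lstsq(np.c_[d1,-d2],o2-o1,rcond=None)[0]; A=o1+a[0]*d1;B=o2+a[1]*d2
    return (A+B)/2,np.linalg.norm(A-B)
E
python3 - <<'E'
from h import *
np.set_printoptions(precision=3,suppress=True)
Z=dict(case=0,hinge=.046,lid_front=.056,tab=.066,tester_tail=.028,pot=0,frog=0,sprayer=0,trowel=0)
for c in("top","side"):
    im=camera(c); cv2.imwrite(f"pics/{c}0.png",im)
    print(c,get_calibration(c)["t"])
    for l,z in Z.items():
        for r in place_of(l,c)[:5]: print(c,l,np.round(r["p"],2),np.round(r["point"],1),atz(c,r["point"],z))
print(sensors.get_obs())
E
```

```text
top [-0.016  0.568  1.646]
top case 0.75 [244.1 262.2] [0.369 0.264 0.   ]
top case 0.69 [254.2 189.2] [0.622 0.248 0.   ]
top case 0.49 [399.3 217.2] [ 0.543 -0.254  0.   ]
top hinge 0.77 [250.2 174.9] [0.66  0.258 0.046]
top hinge 0.59 [239.6 248. ] [0.41  0.275 0.046]
top lid_front 0.81 [258.  199.2] [0.575 0.224 0.056]
top lid_front 0.61 [242.4 275.4] [0.321 0.258 0.056]
top tab 0.46 [241.5 283.6] [0.294 0.257 0.066]
top tab 0.44 [259.  205.8] [0.55  0.218 0.066]
top tab 0.32 [179.  198.8] [0.564 0.484 0.066]
top tester_tail 0.49 [403.6 245.3] [ 0.443 -0.265  0.028]
top pot 0.9 [395.2 207.6] [ 0.576 -0.24   0.   ]
top frog 0.81 [331.5 172.6] [ 0.692 -0.017  0.   ]
top sprayer 0.92 [467.7 207. ] [ 0.587 -0.487  0.   ]
top sprayer 0.19 [257.3 204.3] [0.569 0.233 0.   ]
top trowel 0.55 [176.5 197.5] [0.583 0.512 0.   ]
top trowel 0.31 [330.6 174.2] [ 0.686 -0.014  0.   ]
top trowel 0.2 [255.8 206.3] [0.562 0.238 0.   ]
side [-0.452  0.273  1.336]
side case 0.85 [227.2 192.6] [0.376 0.277 0.   ]
side case 0.82 [289.3 170.5] [0.619 0.255 0.   ]
side hinge 0.78 [235.9 179.1] [0.414 0.2
[... 256 characters left out ...]
7 0.066]
side tab 0.41 [205.  192.6] [0.289 0.246 0.066]
side tester_tail 0.56 [334.7 275.8] [ 0.451 -0.252  0.028]
side pot 0.9 [368.4 262.7] [ 0.576 -0.252  0.   ]
side sprayer 0.64 [427.6 316.2] [ 0.587 -0.491  0.   ]
side trowel 0.87 [251.4 145.8] [0.58  0.473 0.   ]
{'time': 1.0, 'q': array([63.828,  4.979, 10.078, 95.101, -0.002, 90.   ]), 'qd': array([-0.047,  0.05 ,  0.051,  0.086,  0.076, -0.003]), 'joint_efforts': array([  0.001, -52.011,  46.487,   0.002,   0.   ,  -0.   ]), 'ee_pos': array([0.243, 0.494, 0.231]), 'tcp_rot': array([179.998,   0.002,  63.828]), 'wrist_force': array([ 0.408,  0.225, -0.015]), 'torque': array([ 0.023, -0.047,  0.022]), 'opening': 0.08536896529930396}
```

View pics/top0.png

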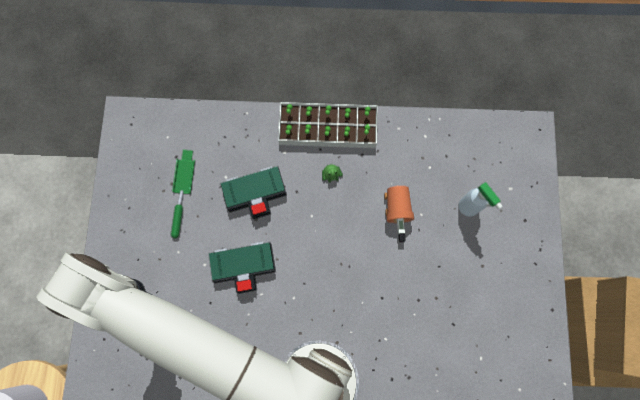

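View pics/side0.png

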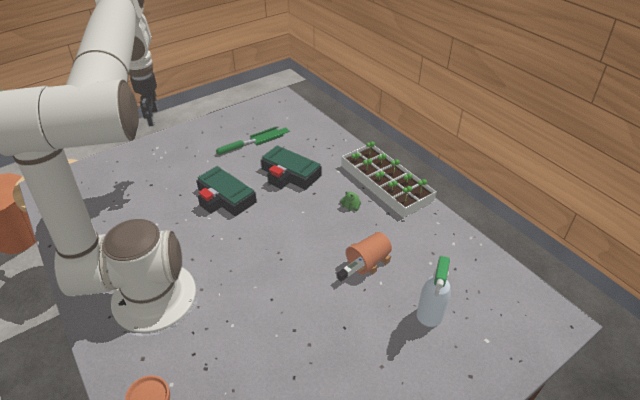

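```bash
cat > seg.py <<'E'
from h import *
np.set_printoptions(precision=4,suppress=True)
def blobs(cam,im,kind,z,amin=15):
    hsv=cv2.cvtColor(im,cv2.COLOR_BGR2HSV);H,S,V=[hsv[...,i].astype(int) for i in range(3)]
    m={'green':(abs(H-80)<20)&(S>90)&(V>40),'red':((H<4)|(H>176))&(S>170)&(V>90),'terra':(H>3)&(H<14)&(S>110)}[kind]
    n,l,st,ce=cv2.connectedComponentsWithStats(m.astype(np.uint8))
    for i in range(1,n):
        if st[i,4]<amin: continue
        ys,xs=np.where(l==i); w=np.array([atz(cam,p,z) for p in zip(xs,ys)])[:,:2]
        r=cv2.minAreaRect((w*1000).astype(np.float32))
        print(cam,kind,st[i,4],'px',ce[i],'mean',w.mean(0),'rect c',np.array(r[0])/1000,'sz',np.array(r[1]),'ang',r[2])
if __name__=="__main__":
    for c in("top","side"):
        im=cv2.imread(f"pics/{c}0.png"); o,_=ray(c,[300,200]); print(c,'cam at',o)
        blobs(c,im,'green',.056,100); blobs(c,im,'red',.066); blobs(c,im,'terra',.05,100)
    a=cv2.imread("pics/top0.png"); b=cv2.imread("pics/side0.png")
    f=lambda q:cv2.resize(q,(400,300),interpolation=cv2.INTER_CUBIC)
    cv2.imwrite("pics/crop0.png",np.vstack([np.hstack([f(a[160:220,215:295]),f(a[180:255,355:455])]),np.hstack([f(b[140:200,250:330]),f(b[220:295,320:420])])]))
E
python3 seg.py
```

```text
top cam at [ 0.1923 -0.0111  1.7305]
top green 687 px [183.7671 173.1092] mean [0.6552 0.4795] rect c [0.6618 0.4798] sz [ 60.7667 150.0718] ang 87.54922485351562
top green 1449 px [252.1442 186.5928] mean [0.6172 0.2467] rect c [0.6173 0.2464] sz [ 85.9651 197.4262] ang 19.471961975097656
top green 242 px [488.6694 194.0909] mean [ 0.6213 -0.5421] rect c [ 0.6217 -0.5414] sz [77.999  35.1581] ang 37.13068771362305
top green 245 px [176.4245 220.9837] mean [0.4909 0.4875] rect c [0.4913 0.4875] sz [ 25.1548 108.3721] ang 87.74190521240234Traceback (most recent call last):
  File "seg.py", line 15, in <module>
    blobs(c,im,'green',.056,100); blobs(c,im,'red',.066); blobs(c,im,'terra',.05,100)
    ~~~~~^^^^^^^^^^^^^^^^^^^^^^^
  File "seg.py", line 9, in blobs
    ys,xs=np.where(l==i); w=np.array([atz(cam,p,z) for p in zip(xs,ys)])[:,:2]
                                      ~~~^^^^^^^^^
  File "h.py", line 10, in atz
    o,d=ray(cam,px); return o+d*(z-o[2])/d[2]
        ~~~^^^^^^^^
  File "h.py", line 5, in ray
    c=get_calibration(cam); R=np.array(c["R"]);t=np.array(c["t"])
ValueError: time passes only in moves, steps and waits
```

```bash
python3 - <<'E'
s=open('h.py').read().replace("def ray","_gc=get_calibration\nimport functools\nget_calibration=functools.cache(_gc)\ndef ray",1)
open('h.py','w').write(s)
E
python3 seg.py
```

```text
top cam at [ 0.1923 -0.0111  1.7305]
top green 687 px [183.7671 173.1092] mean [0.6552 0.4795] rect c [0.6618 0.4798] sz [ 60.7667 150.0718] ang 87.54922485351562
top green 1449 px [252.1442 186.5928] mean [0.6172 0.2467] rect c [0.6173 0.2464] sz [ 85.9651 197.4262] ang 19.471961975097656
top green 242 px [488.6694 194.0909] mean [ 0.6213 -0.5421] rect c [ 0.6217 -0.5414] sz [77.999  35.1581] ang 37.13068771362305
top green 245 px [176.4245 220.9837] mean [0.4909 0.4875] rect c [0.4913 0.4875] sz [ 25.1548 108.3721] ang 87.74190521240234
top green 1613 px [240.845  260.9157] mean [0.3674 0.2661] rect c [0.3674 0.2655] sz [ 86.1855 198.4055] ang 12.574322700500488
top red 117 px [258.2906 208.1111] mean [0.5422 0.22  ] rect c [0.5422 0.2203] sz [29.0157 44.5356] ang 21.233890533447266
top red 133 px [243.7068 285.1353] mean [0.2897 0.2496] rect c [0.2896 0.2499] sz [29.2638 45.0921] ang 13.342794418334961
top terra 783 px [398.7344 203.8161] mean [ 0.5782 -0.245 ] rect c [ 0.5796 -0.2462] sz [119.6802  89.4476] ang 2.210214614868164
side cam at [-0.0705 -0.9311  1.0915]
side green 28
[... 956 characters left out ...]
334] sz [228.8275 144.1899] ang 52.89071273803711
side terra 249 px [619.8795  46.2892] mean [2.6169 0.0901] rect c [2.618  0.0962] sz [158.6563 458.1362] ang 88.0109634399414
side terra 109 px [611.0092 107.3945] mean [ 1.9518 -0.2239] rect c [ 1.9444 -0.2191] sz [156.0582  89.7636] ang 15.09083366394043
side terra 1870 px [ 12.6257 219.0299] mean [-0.2888  0.5249] rect c [-0.2875  0.5782] sz [458.0963 105.304 ] ang 87.87653350830078
side terra 920 px [370.4783 249.6533] mean [ 0.5835 -0.2478] rect c [ 0.5779 -0.2566] sz [106.157  149.6092] ang 88.00062561035156
side terra 846 px [148.4669 389.182 ] mean [-0.1117 -0.292 ] rect c [-0.1086 -0.2886] sz [ 57.4216 102.4626] ang 57.05752182006836
```

View pics/crop0.png

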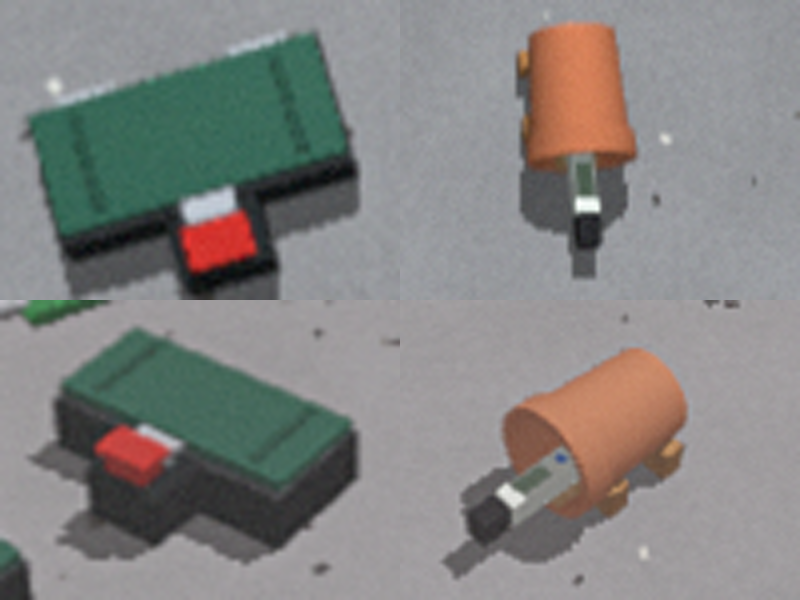

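```bash
python3 - <<'E'
from h import *
np.set_printoptions(precision=4,suppress=True)
im=cv2.imread("pics/top0.png"); g=cv2.cvtColor(im,cv2.COLOR_BGR2GRAY)
print(g[214:246,394:411])
for p in [(402,241),(400.7,218.7)]: print(atz("top",p,.040))
im=cv2.imread("pics/side0.png")
# pot axis: side & top blobs; tail end-face centre in side crop approx
c=lambda x,y:(320+(x-400)/4,220+(y-300)/4)
for p,z in [(c(490,520),.028),(c(500,497),.040),(c(553,462),.040)]: print(p,atz("side",p,z))
E
```

```text
[[134 133 138 143 146 143 146 147 147 144 147 145 137 138 136 132 134]
 [133 136 140 143 143 148 143 149 144 144 145 148 143 139 140 131 130]
 [133 140 141 143 147 147 149 145 153 149 144 138 141 138 138 133 128]
 [134 128 134 130 130 137 135 135 140 125 119 123 119 116 118 117 117]
 [113 108 113 113 127 129 124 128 124  99  78  81  75  78  78  83  86]
 [ 83  89 100 111 135 135 133 135 127 104  85  76  72  74  69  75  71]
 [ 79  85  98 111 133 122 120 122 116 114  85  79  78  71  79  71  75]
 [ 83  83  91 108 132  92  92  88  99 118  86  75  79  78  81  79  86]
 [ 78  81  84 111 132  94  85  87  96 128  82  77  79  74  84  85  94]
 [ 77  79  84 111 129  94  87  85  91 132  85  87  86  82  80  83  94]
 [ 85  80  87 112 127 100  87  86  91 120  88  84  87  80  83  82  95]
 [ 84  83  87 106 119 105  87  88  90 117  90  83  81  85  86  83  95]
 [ 88  84  85 101 114 110  87  89  92 108  94  86  85  85  86  84  86]
 [ 82  83  85 100 115 110  85  82  91 108 100  87  81  85  88  84  81]
 [ 82  83  82  97 113 120 102 100 100 118 102  82  85  83  82  84  81]
 [ 86  85  85  97 122 196 187 186 1
[... 649 characters left out ...]
  99 154 157 159 157 158]
 [158 159 149  94  67  24  39  41  45  41  48  94 151 153 156 158 157]
 [154 156 153  92  67  33  37  40  40  29  47 100 153 156 157 154 157]
 [153 155 149  90  77  42  31  32  36  40  74 133 151 155 151 150 155]
 [153 155 151  93  82  65  60  61  64  78 123 155 154 153 157 160 159]
 [156 156 155 119  83  81  86  84  83  96 154 155 157 153 155 156 155]
 [155 153 159 148  92  82  80  86  89  98 155 152 151 149 152 155 156]
 [156 159 157 150  92  82  84  82  83  95 153 153 153 152 155 155 158]]
[ 0.4549 -0.2579  0.04  ]
[ 0.5297 -0.2533  0.04  ]
(342.5, 275.0) [ 0.4711 -0.2625  0.028 ]
(345.0, 269.25) [ 0.4832 -0.2575  0.04  ]
(358.25, 260.5) [ 0.534  -0.2536  0.04  ]
```

```bash
python3 - <<'E'
from h import *
np.set_printoptions(precision=4,suppress=True)
for p,z in [((401.5,240.8),.04),((401.5,241.9),.016),((401.5,238),.04),((401.4,230.5),.04),((400.5,222),.04),((400.3,219),.04)]: print(p,z,atz("top",p,z))
for X in [(.456,-.257,.04),(.456,-.257,.016),(.456,-.247,.04),(.456,-.267,.016),(.576,-.248,0)]: p=proj("side",X);print(X,p,400+4*(p[0]-320),300+4*(p[1]-220), proj("top",X))
E
```

```text
(401.5, 240.8) 0.04 [ 0.4555 -0.2563  0.04  ]
(401.5, 241.9) 0.016 [ 0.4555 -0.2598  0.016 ]
(401.5, 238) 0.04 [ 0.4649 -0.2562  0.04  ]
(401.4, 230.5) 0.04 [ 0.49   -0.2558  0.04  ]
(400.5, 222) 0.04 [ 0.5185 -0.2527  0.04  ]
(400.3, 219) 0.04 [ 0.5287 -0.2519  0.04  ]
(0.456, -0.257, 0.04) [337.1514 273.4675] 468.60574170921063 513.869906879454 [401.7234 240.6641]
(0.456, -0.257, 0.016) [336.971 278.833] 467.8840293732635 535.3318559295419 [400.6729 241.7324]
(0.456, -0.247, 0.04) [335.0402 271.1988] 460.16073913328023 504.79535055376823 [398.6871 240.5467]
(0.456, -0.267, 0.016) [339.0737 281.1159] 476.2946126691106 544.4634120560772 [403.6688 241.8483]
(0.576, -0.248, 0) [367.4668 261.9025] 589.8670671539169 467.610032394005 [397.5471 207.6204]
```

```bash
cat > go.py <<'E'
# usage: go.py x y z yaw  -> scaled row from the measured pose (tool pointing down)
import sys
from h import *
np.set_printoptions(precision=4,suppress=True)
def row(P,yaw,pitch=0,o=None):
    o=o or sensors.get_obs(); R0=Rn.from_euler('xyz',o['tcp_rot'],degrees=True)
    R1=Rn.from_euler('xyz',[180,pitch,yaw],degrees=True)
    return R0.inv().apply(np.array(P)-o['ee_pos'])/.3,(R0.inv()*R1).as_rotvec()/np.pi
O=np.array([.6154,.2458,0]);Y=np.radians(19.4)
EX=np.array([np.cos(Y),np.sin(Y),0]);EY=np.array([-np.sin(Y),np.cos(Y),0])
def case(x,y,z): return O+x*EX+y*EY+np.array([0,0,z])
if __name__=="__main__":
    a=sys.argv[1:]
    if a[0]=='c': P=case(*map(float,a[1:4])); yaw=float(a[4])
    else: P=[float(v) for v in a[:3]]; yaw=float(a[3])
    print(P,*row(P,yaw)); o=sensors.get_obs(); print(o['time'],o['ee_pos'],o['tcp_rot'],o['q'],o['opening'],o['wrist_force'])
E
python3 go.py c -.052 0 .13 19.4
```

```text
[0.5664 0.2285 0.13  ] [-0.317   1.3583  0.3376] [0.     0.     0.2468]
1.0 [0.2426 0.4936 0.2313] [179.9985   0.0019  63.828 ] [63.8275  4.9791 10.0778 95.1006 -0.0015 89.9995] 0.08536896529930396 [ 0.4082  0.2254 -0.015 ]
```

Request:
send_rows([
  [[-0.05,0.16,0],[0,0,0.04],0.3],
  [[-0.1,0.32,0],[0,0,0.08],0.3],
  [[-0.15,0.48,0],[0,0,0.12],0.3],
  [[-0.2,0.64,0],[0,0,0.16],0.3],
  [[-0.25,0.8,0],[0,0,0.2],0.3],
  [[-0.28,0.96,0],[0,0,0.247],0.3],
])

```text
time: 1.6
ee_pos: [0.4648, 0.2895, 0.2318]
tcp_rot: [-180.0, -0.0, 19.1]
wrist_force: [1.8, 1.3, 0.1]
opening: 0.0299
```

```bash
python3 go.py c -.052 0 .09 19.4
```

```text
[0.5664 0.2285 0.09  ] [0.2531 0.3029 0.4728] [-0.0001 -0.0002 -0.0019]
1.6 [0.4648 0.2895 0.2318] [-179.9875   -0.0435   19.0628] [ 31.9176   4.6134   9.745   95.0863   0.0025 102.8548] 0.029853898613346048 [1.789  1.3365 0.1061]
```

Request:
send_rows([
  [[0.12,0.15,0.2],[0,0,0],0.3],
  [[0.253,0.303,0.3],[0,0,-0.002],0.3],
  [[0.253,0.303,0.4],[0,0,-0.002],0.3],
  [[0.253,0.303,0.44],[0,0,-0.002],0.3],
  [[0.253,0.303,0.44],[0,0,-0.002],0.3],
])

```text
time: 2.1
ee_pos: [0.5645, 0.2287, 0.0943]
tcp_rot: [180.0, 0.4, 19.6]
wrist_force: [-0.8, 0.6, -0.4]
opening: 0.0302
```

```bash
python3 - <<'E'
from h import *
a=camera("top");b=camera("side")
cv2.imwrite("pics/top1.png",a);cv2.imwrite("pics/side1.png",b)
f=lambda q:cv2.resize(q,(400,300),interpolation=cv2.INTER_CUBIC)
cv2.imwrite("pics/c1.png",np.hstack([f(a[150:225,205:305]),f(b[130:205,240:340])]))
E
python3 go.py c -.052 0 .062 19.4
```

```text
[0.5664 0.2285 0.062 ] [0.0014 0.0086 0.1259] [-0.0001  0.0003  0.0017]
2.2 [0.5651 0.2308 0.0998] [-179.9899    0.0493   19.7065] [22.2105 12.6988  4.2255 81.5755  0.0123 92.504 ] 0.02957152955329089 [-0.0361 -0.194  -0.4314]
```

View pics/c1.png

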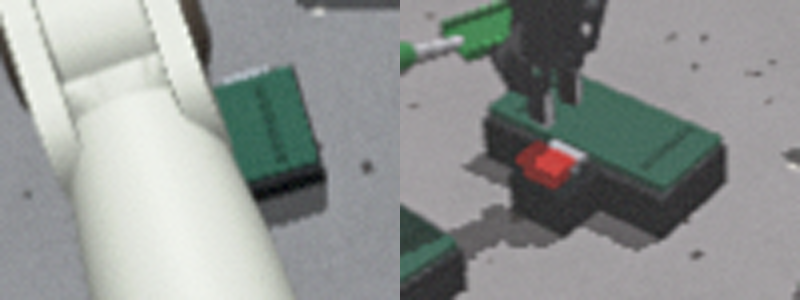

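Request:
send_rows([
  [[0.001,0.009,0.05],[0,0,0.002],0.3],
  [[0.001,0.009,0.09],[0,0,0.002],0.3],
  [[0.001,0.009,0.11],[0,0,0.002],0.3],
  [[0.001,0.009,0.115],[0,0,0.002],0.3],
  [[0.001,0.009,0.12],[0,0,0.002],0.3],
  [[0.001,0.009,0.12],[0,0,0.002],0.3],
])

```text
time: 2.8
ee_pos: [0.5667, 0.2285, 0.0637]
tcp_rot: [-180.0, -0.0, 19.4]
wrist_force: [-1.6, 0.5, 2.1]
opening: 0.03
```

Request:
send_rows([
  [[0,0,0.006],[0,0,0],0.3],
  [[0,0,0.012],[0,0,0],0.3],
  [[0,0,0.018],[0,0,0],0.3],
  [[0,0,0.018],[0,0,0],0.3],
  [[0,0,0.018],[0,0,0],0.3],
])

```text
time: 3.3
ee_pos: [0.5669, 0.2285, 0.0584]
tcp_rot: [-180.0, -0.0, 19.4]
wrist_force: [-3.2, 0.3, 6.2]
opening: 0.03
```

```bash
python3 - <<'E'
from h import *
o=sensors.get_obs(); print(o['ee_pos'],o['wrist_force'],o['torque'])
E
```

```text
[0.56693257 0.22851867 0.05840626] [-3.22590439  0.27212182  6.19716994] [0.13486571 0.60666288 0.00672252]
```

```bash
python3 - <<'E'
import numpy as np
x0,z0=-51.5,58.4
for k,th in enumerate(np.r_[.05:1.41:.05]):
    r=83-min(th,.3)/.3*5
    x=46-r*np.cos(th)+10*np.sin(th)-15; z=46+r*np.sin(th)+10*np.cos(th)-1
    print(k,round(th,2),round((x-x0)/300,3),round(-(z-z0)/300,3))
E
```

```text
0 0.05 0.003 -0.002
1 0.1 0.009 -0.016
2 0.15 0.015 -0.028
3 0.2 0.021 -0.041
4 0.25 0.029 -0.053
5 0.3 0.036 -0.064
6 0.35 0.042 -0.076
7 0.4 0.049 -0.087
8 0.45 0.055 -0.098
9 0.5 0.063 -0.109
10 0.55 0.071 -0.12
11 0.6 0.079 -0.13
12 0.65 0.088 -0.139
13 0.7 0.098 -0.148
14 0.75 0.107 -0.157
15 0.8 0.118 -0.165
16 0.85 0.128 -0.173
17 0.9 0.139 -0.18
18 0.95 0.151 -0.186
19 1.0 0.163 -0.192
20 1.05 0.175 -0.197
21 1.1 0.187 -0.202
22 1.15 0.199 -0.206
23 1.2 0.212 -0.21
24 1.25 0.225 -0.213
25 1.3 0.238 -0.215
26 1.35 0.251 -0.216
27 1.4 0.264 -0.217
```

Request:
send_rows([
  [[0.003,0,-0.004],[0,0,0],0.3],
  [[0.006,0,-0.01],[0,0,0],0.3],
  [[0.009,0,-0.016],[0,0,0],0.3],
  [[0.015,0,-0.028],[0,0,0],0.3],
  [[0.021,0,-0.041],[0,0,0],0.3],
  [[0.029,0,-0.053],[0,0,0],0.3],
  [[0.036,0,-0.064],[0,0,0],0.3],
  [[0.036,0,-0.064],[0,0,0],0.3],
  [[0.036,0,-0.064],[0,0,0],0.3],
])

```text
time: 4.2
ee_pos: [0.5772, 0.232, 0.077]
tcp_rot: [180.0, -0.0, 19.4]
wrist_force: [0.5, 0.7, 1.7]
opening: 0.0299
```

```bash
python3 - <<'E'
from h import *
o=sensors.get_obs(); print(o['ee_pos'],o['wrist_force'],o['torque'])
b=camera("side");print([ (r['point'],r['p']) for r in place_of('lid_front','side')][:3])
cv2.imwrite("pics/c2.png",cv2.resize(b[120:210,240:360],(640,480),interpolation=cv2.INTER_CUBIC))
E
```

```text
[0.57715752 0.23196637 0.07702   ] [0.52654023 0.74882213 1.72624089] [ 0.01959683 -0.2465266  -0.01198761]
[([277.7, 158.3], 0.83), ([214.6, 191.3], 0.67)]
```

View pics/c2.png

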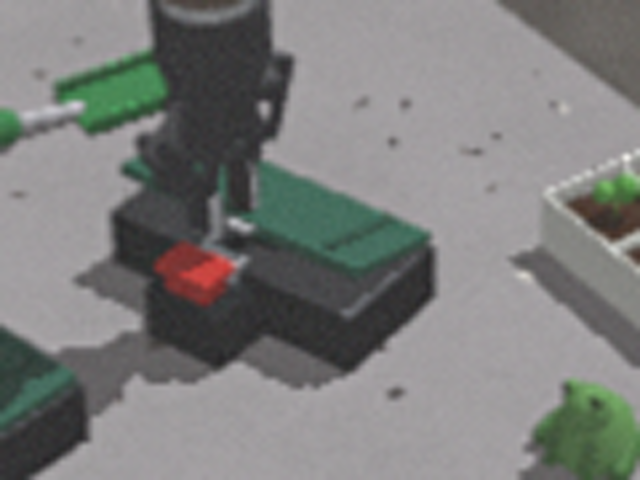

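The lid is free and raised about 0.25 rad. One finger is over its edge at about (240,180), with the lip between the fingers and the tab sprung back. I'll continue along the arc.

Request:
send_rows([
  [[0.006,0,-0.012],[0,0,0],0.3],
  [[0.013,0,-0.023],[0,0,0],0.3],
  [[0.019,0,-0.034],[0,0,0],0.3],
  [[0.027,0,-0.045],[0,0,0],0.3],
  [[0.035,0,-0.056],[0,0,0],0.3],
  [[0.043,0,-0.066],[0,0,0],0.3],
  [[0.052,0,-0.075],[0,0,0],0.3],
  [[0.062,0,-0.084],[0,0,0],0.3],
  [[0.071,0,-0.093],[0,0,0],0.3],
  [[0.082,0,-0.101],[0,0,0],0.3],
])

```text
time: 5.3
ee_pos: [0.6004, 0.2402, 0.1075]
tcp_rot: [-180.0, -0.0, 19.4]
wrist_force: [-0.3, 0.9, 1.5]
opening: 0.0299
```

Request:
send_rows([
  [[0.01,0,-0.008],[0,0,0],0.3],
  [[0.021,0,-0.015],[0,0,0],0.3],
  [[0.033,0,-0.021],[0,0,0],0.3],
  [[0.045,0,-0.027],[0,0,0],0.3],
  [[0.057,0,-0.032],[0,0,0],0.3],
  [[0.069,0,-0.037],[0,0,0],0.3],
  [[0.081,0,-0.041],[0,0,0],0.3],
  [[0.094,0,-0.045],[0,0,0],0.3],
  [[0.107,0,-0.048],[0,0,0],0.3],
  [[0.12,0,-0.05],[0,0,0],0.3],
])

```text
time: 6.3
ee_pos: [0.6344, 0.2521, 0.1225]
tcp_rot: [180.0, -0.0, 19.4]
wrist_force: [0.3, -0.3, 1.2]
opening: 0.03
```

```bash
python3 - <<'E'
from h import *
o=sensors.get_obs(); print(o['ee_pos'],o['wrist_force'],o['torque'])
b=camera("side")
cv2.imwrite("pics/c3.png",cv2.resize(b[100:210,240:370],(650,550),interpolation=cv2.INTER_CUBIC))
E
```

```text
[0.63442808 0.25212484 0.12245039] [ 0.28095673 -0.28378136  1.16838116] [ 0.04976126 -0.11497016 -0.04233809]
```

View pics/c3.png

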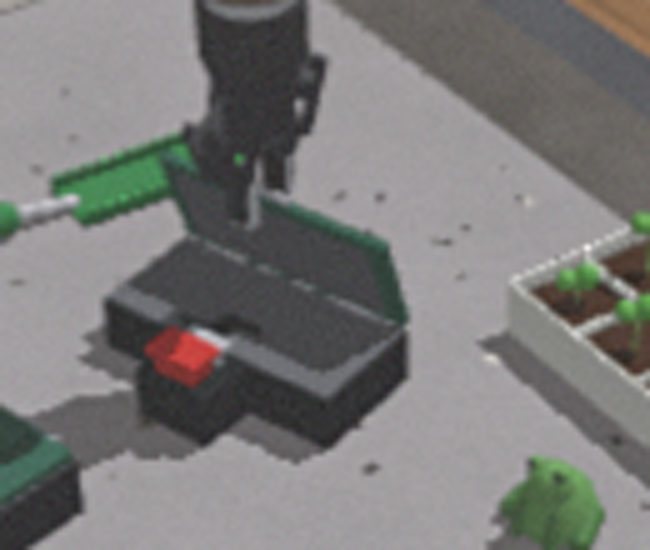

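The lid is at about 1.2–1.3 rad with the finger still on its top side. I'll take it a little further, then lift away.

Request:
send_rows([
  [[0.013,0,-0.002],[0,0,0],0.3],
  [[0.026,0,-0.003],[0,0,0],0.3],
  [[0.039,0,-0.003],[0,0,0],0.3],
  [[0.05,0,-0.002],[0,0,0],0.3],
  [[0.06,0,0],[0,0,0],0.3],
  [[0.06,0,0],[0,0,0],0.3],
  [[0.06,0,-0.16],[0,0,0],0.3],
  [[0.03,0,-0.3],[0,0,0],0.3],
  [[-0.05,0,-0.4],[0,0,0],0.3],
  [[-0.2,0,-0.4],[0,0,0],0.0],
])

```text
time: 7.35
ee_pos: [0.5794, 0.2328, 0.2464]
tcp_rot: [-180.0, -0.4, 19.4]
wrist_force: [1.5, 0.1, 1.1]
opening: 0.0422
```

```bash
python3 go.py .471 -.2555 .15 93
```

```text
[0.471, -0.2555, 0.15] [-0.8828  1.416   0.3148] [ 0.0013 -0.0019 -0.4091]
7.35 [0.5794 0.2328 0.2464] [-179.9836   -0.3928   19.3595] [21.8928 15.6735 24.0375 97.9708 -0.001  92.5333] 0.042223808737879134 [1.5487 0.1289 1.1102]
```

Request:
send_rows([
  [[-0.1,0.16,0],[0,0,-0.04],0],
  [[-0.2,0.32,0],[0,0,-0.08],0],
  [[-0.3,0.48,0],[0,0,-0.12],0],
  [[-0.4,0.64,0],[0,0,-0.16],0],
  [[-0.5,0.8,0],[0,0,-0.2],0],
  [[-0.6,0.95,0],[0,0,-0.24],0],
  [[-0.6,0.95,0],[0,0,-0.29],0],
  [[-0.6,0.95,0],[0,0,-0.33],0],
  [[-0.6,0.95,0],[0,0,-0.37],0],
  [[-0.6,0.95,0],[0,0,-0.41],0],
])

```text
time: 8.35
ee_pos: [0.5018, -0.097, 0.2425]
tcp_rot: [-180.0, -0.0, 93.4]
wrist_force: [-0.3, -0.8, 0.1]
opening: 0.043
```

```bash
python3 go.py .471 -.2555 .1 93; python3 - <<'E'
from h import *
b=camera("side"); a=camera("top")
cv2.imwrite("pics/c4.png",np.hstack([cv2.resize(b[100:200,250:370],(400,333)),cv2.resize(a[130:230,200:320],(400,333))]))
E
```

```text
[0.471, -0.2555, 0.1] [-0.5214 -0.1339  0.4749] [-0.     -0.      0.0022]
8.35 [ 0.5018 -0.097   0.2425] [-179.9998   -0.0015   93.3994] [-10.9392  -0.1097   6.0628  96.173    0.0014 -14.3386] 0.04297123809879511 [-0.3064 -0.8439  0.0585]
```

View pics/c4.png

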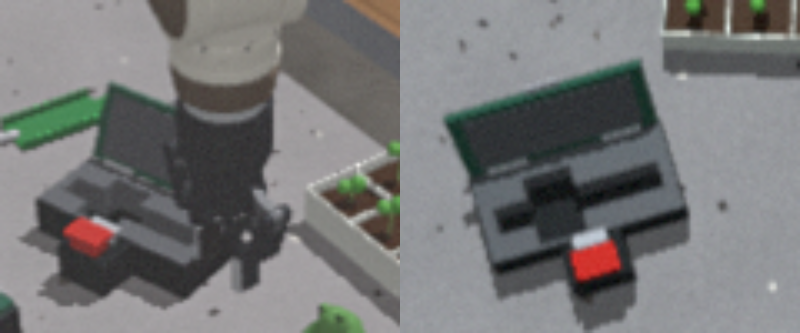

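The lid stands open, with the pocket and bays visible on the +y side. Next I go over the tester's tail.

Request:
send_rows([
  [[-0.15,-0.04,0.1],[0,0,0.002],0],
  [[-0.3,-0.08,0.2],[0,0,0.002],0],
  [[-0.45,-0.12,0.3],[0,0,0.002],0],
  [[-0.52,-0.134,0.4],[0,0,0.002],0],
  [[-0.52,-0.134,0.5],[0,0,0.002],0],
  [[-0.52,-0.134,0.5],[0,0,0.002],0],
])

```text
time: 9.05
ee_pos: [0.468, -0.254, 0.088]
tcp_rot: [-179.6, -0.2, 92.5]
wrist_force: [-0.2, 0.5, 0.5]
opening: 0.0429
```

```bash
python3 go.py .471 -.2555 .012 93; python3 - <<'E'
from h import *
b=camera("side"); a=camera("top")
cv2.imwrite("pics/c5.png",np.hstack([cv2.resize(b[210:300,310:410],(400,360)),cv2.resize(a[180:270,350:450],(400,360))]))
E
```

```text
[0.471, -0.2555, 0.012] [-0.0064  0.0113  0.2531] [-0.002  -0.0012 -0.0027]
9.05 [ 0.468 -0.254  0.088] [-179.6363   -0.2211   92.5131] [-28.4905   2.6488  -8.2238  79.553    0.0022 -31.0044] 0.04289843963204279 [-0.2157  0.5057  0.4749]
```

View pics/c5.png

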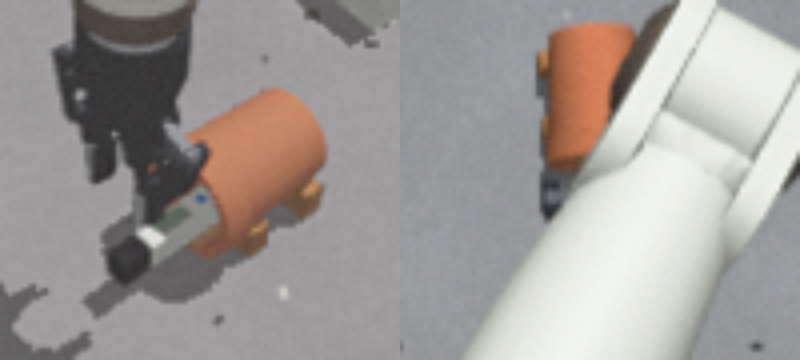

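Request:
send_rows([
  [[0,0,0.06],[0,0,0],0],
  [[0,0,0.12],[0,0,0],0],
  [[0,0,0.18],[0,0,0],0],
  [[0,0,0.23],[0,0,0],0],
  [[0,0,0.265],[0,0,0],0],
  [[0,0,0.265],[0,0,0],0],
  [[0,0,0.265],[0,0,0],1],
  [[0,0,0.265],[0,0,0],1],
  [[0,0,0.265],[0,0,0],1],
  [[0,0,0.265],[0,0,0],1],
], force=40)

```text
time: 10.15
ee_pos: [0.4712, -0.2547, 0.0138]
tcp_rot: [179.9, 0.0, 92.8]
wrist_force: [-0.4, 0.5, 4.0]
opening: 0.0191
```

```bash
python3 go.py .32 -.264 .013 93
```

```text
[0.32, -0.264, 0.013] [-0.0063 -0.505   0.002 ] [ 0.0005  0.0002 -0.0011]
10.15 [ 0.4712 -0.2547  0.0138] [179.9186   0.037   92.8044] [-28.3973   4.4985 -14.607   70.8057   0.0106 -31.2018] 0.019094802928301402 [-0.367   0.486   4.0498]
```

Request:
send_rows([
  [[0,-0.03,-0.004],[0,0,0],1],
  [[0,-0.09,-0.004],[0,0,0],1],
  [[0,-0.15,-0.004],[0,0,0],1],
  [[0,-0.21,-0.004],[0,0,0],1],
  [[0,-0.27,-0.004],[0,0,0],1],
  [[0,-0.33,-0.004],[0,0,0],1],
  [[0,-0.39,-0.004],[0,0,0],1],
  [[0,-0.45,-0.004],[0,0,0],1],
  [[0,-0.5,-0.004],[0,0,0],1],
  [[0,-0.5,-0.004],[0,0,0],1],
])

```text
time: 11.15
ee_pos: [0.3191, -0.2617, 0.0139]
tcp_rot: [-180.0, -0.0, 92.7]
wrist_force: [0.5, -0.3, -1.0]
opening: 0.0195
```

```bash
python3 go.py .32 -.264 -.002 93;  python3 - <<'E'
from h import *
b=camera("side"); a=camera("top")
cv2.imwrite("pics/c6.png",np.hstack([cv2.resize(b[200:320,240:400],(400,300)),cv2.resize(a[170:290,310:470],(400,300))]))
E
```

```text
[0.32, -0.264, -0.002] [-0.008   0.0027  0.053 ] [-0.0002 -0.0001 -0.0015]
11.15 [ 0.3191 -0.2617  0.0139] [-179.9566   -0.016    92.7255] [-39.3408 -12.5642 -30.6612  71.9459  -0.0172 -42.0664] 0.01946926597124531 [ 0.5159 -0.2697 -0.9648]
```

View pics/c6.png

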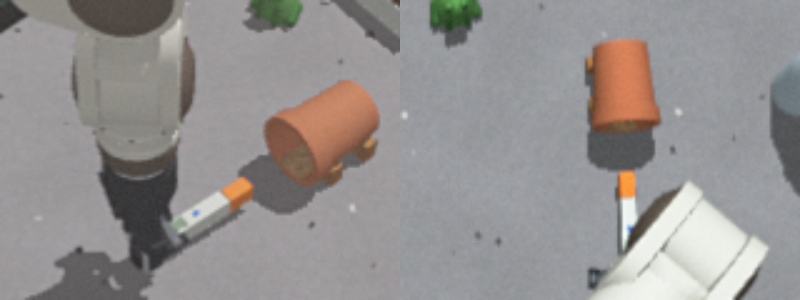

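Request:
send_rows([
  [[0,0,0.01],[0,0,0],1],
  [[0,0,0.02],[0,0,0],1],
  [[0,0,0.03],[0,0,0],1],
  [[0,0,0.036],[0,0,0],1],
  [[0,0,0.04],[0,0,0],1],
  [[0,0,0.04],[0,0,0],1],
])

```text
time: 11.85
ee_pos: [0.3208, -0.2617, 0.0018]
tcp_rot: [-180.0, -0.0, 92.8]
wrist_force: [-0.1, 0.4, -1.4]
opening: 0.0193
```

Request:
send_rows([
  [[0,0,0.004],[0,0,0],1],
  [[0,0,0.006],[0,0,0],1],
  [[0,0,0.006],[0,0,0],1],
])

```text
time: 12.15
ee_pos: [0.3209, -0.2618, 0.0004]
tcp_rot: [180.0, 0.0, 92.8]
wrist_force: [0.7, 0.1, -2.0]
opening: 0.0196
```

Request:
send_rows([
  [[0,0,0.004],[0,0,0],1],
  [[0,0,0.004],[0,0,0],1],
  [[0,0,0.004],[0,0,0],0.2],
  [[0,0,0.004],[0,0,0],0.2],
  [[0,0,0.004],[0,0,0],0.2],
  [[0,0,0],[0,0,0],0.2],
  [[0,0,0],[0,0,0],0.2],
  [[0,0,0],[0,0,0],0.2],
  [[0,0,-0.1],[0,0,0],0.2],
  [[0,0,-0.2],[0,0,0],0.2],
])

```text
time: 13.15
ee_pos: [0.3202, -0.2612, 0.0603]
tcp_rot: [-179.9, -0.1, 92.8]
wrist_force: [0.3, 0.1, 0.6]
opening: 0.0341
```

Request:
send_rows([
  [[0,0.1,-0.1],[0,0,0],0.2],
  [[0,0.1,-0.2],[0,0,0],0.2],
  [[0.15,0,-0.2],[0,0,0],0.2],
  [[0.3,0,-0.2],[0,0,0],0.2],
  [[0.45,0,-0.2],[0,0,0],0.2],
  [[0.5,0,-0.2],[0,0,0],0.2],
])

```text
time: 13.75
ee_pos: [0.3128, -0.1095, 0.1204]
tcp_rot: [180.0, -0.0, 92.9]
wrist_force: [1.5, -0.2, -0.2]
opening: 0.0342
```

```bash
python3 - <<'E'
from h import *
np.set_printoptions(precision=4,suppress=True)
b=camera("side"); a=camera("top"); cv2.imwrite("pics/top7.png",a);cv2.imwrite("pics/side7.png",b)
for c in("top","side"):
    for l,z in dict(tester_tail=.012,tester_cap=.012,tester_mid=.012).items():
        for r in place_of(l,c)[:2]: print(c,l,r['p'],np.round(r['point'],1),atz(c,r['point'],z))
cv2.imwrite("pics/c7.png",np.hstack([cv2.resize(b[215:305,270:390],(400,300),interpolation=cv2.INTER_CUBIC),cv2.resize(a[220:295,350:450],(400,300),interpolation=cv2.INTER_CUBIC)]))
E
```

```text
top tester_tail 0.56 [401.4 288. ] [ 0.3034 -0.2606  0.012 ]
top tester_cap 0.66 [401. 237.] [ 0.4727 -0.2586  0.012 ]
top tester_cap 0.33 [252.6 189.5] [0.6181 0.2514 0.012 ]
top tester_mid 0.81 [399.3 263.5] [ 0.3835 -0.2534  0.012 ]
top tester_mid 0.23 [246.  196.2] [0.5936 0.2723 0.012 ]
side tester_tail 0.76 [295.8 305.2] [ 0.3123 -0.2634  0.012 ]
side tester_tail 0.56 [430.6 316.4] [ 0.5861 -0.5012  0.012 ]
side tester_cap 0.9 [338.9 281.5] [ 0.4567 -0.2653  0.012 ]
side tester_mid 0.83 [316.6 292.3] [ 0.3834 -0.2601  0.012 ]
side tester_mid 0.66 [296.  155.7] [0.6794 0.3029 0.012 ]
```

View pics/c7.png

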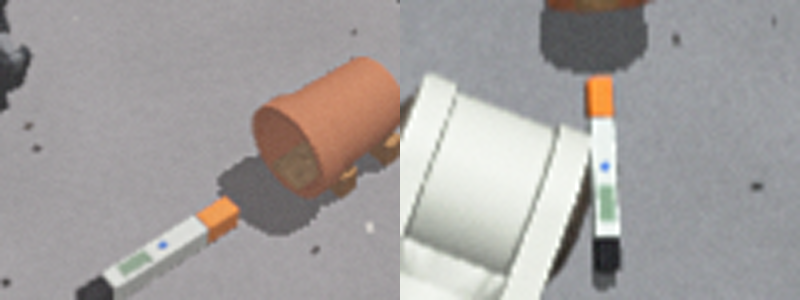

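```bash
python3 - <<'E'
from h import *
np.set_printoptions(precision=4,suppress=True)
a=cv2.imread("pics/top7.png"); g=cv2.cvtColor(a,cv2.COLOR_BGR2HSV).astype(int)
H,S,V=g[...,0],g[...,1],g[...,2]
m=(H>8)&(H<22)&(S>120)&(V>120); m[:225]=0;m[260:]=0;m[:,:390]=0;m[:,410:]=0
ys,xs=np.where(m); print('orange rows',ys.min(),ys.max(),np.bincount(ys)[ys.min():],'mean',xs.mean(),ys.mean(),atz('top',(xs.mean(),ys.mean()),.024))
G=cv2.cvtColor(a,cv2.COLOR_BGR2GRAY)
for r in(252,256,270,276,284): print(r,G[r,394:410])
print(G[276:296,402])
for p in[(399.7,238.5),(400.3,254),(401.2,276),(401.6,287)]: print(p,atz('top',p,.024))
E
python3 go.py .411 -.2585 .1 93
```

```text
orange rows 239 248 [5 6 7 7 6 6 6 6 6 6] mean 399.42622950819674 243.50819672131146 [ 0.4486 -0.2517  0.024 ]
252 [182 172 142 141 247 242 240 239 241 223 160 162 159 158 156 160]
256 [234 233 231 234 245 242 240 239 241 248 171 154 159 160 156 156]
270 [112  62  62  80 139 233 174 163 166 186 178 154 156 157 158 154]
276 [ 61 107 159 150 134 241 243 238 241 240 250 163 152 157 153 155]
284 [154 152 155 154  62  33  50  44  39  40  46 121 157 155 157 152]
[241 243 229  95  37  46  43  45  39  41  43  42  60  83  86 110 149 154
 151 154]
(399.7, 238.5) [ 0.4655 -0.2526  0.024 ]
(400.3, 254) [ 0.4137 -0.2548  0.024 ]
(401.2, 276) [ 0.3415 -0.2581  0.024 ]
(401.6, 287) [ 0.3059 -0.2595  0.024 ]
[0.411, -0.2585, 0.1] [-0.5009  0.3016  0.0669] [-0.0002 -0.     -0.0015]
14.15 [ 0.3135 -0.1127  0.1201] [-179.9683   -0.0057   92.7269] [-19.7668 -26.3597 -28.9074  87.4837  -0.0069 -22.4937] 0.03414588026709729 [ 0.4175 -0.8746 -0.5687]
```

Request:
send_rows([
  [[-0.16,0.1,0],[0,0,-0.001],0.2],
  [[-0.32,0.2,0],[0,0,-0.001],0.2],
  [[-0.48,0.302,0.05],[0,0,-0.001],0.2],
  [[-0.493,0.302,0.2],[0,0,-0.001],0.2],
  [[-0.493,0.302,0.3],[0,0,-0.001],0.2],
  [[-0.493,0.302,0.36],[0,0,-0.001],0.2],
  [[-0.493,0.302,0.387],[0,0,-0.001],0.2],
  [[-0.493,0.302,0.387],[0,0,-0.001],0.2],
])

```text
time: 14.95
ee_pos: [0.4105, -0.2554, 0.0033]
tcp_rot: [-179.9, -0.1, 92.9]
wrist_force: [-0.7, -0.7, 0.3]
opening: 0.0342
```

Request:
send_rows([
  [[0,0,0],[0,0,0],0.2],
  [[0,0,0],[0,0,0],1],
  [[0,0,0],[0,0,0],1],
  [[0,0,0],[0,0,0],1],
  [[0,0,0],[0,0,0],1],
  [[0,0,0],[0,0,0],1],
], force=40)

```text
time: 15.55
ee_pos: [0.4122, -0.2558, 0.0058]
tcp_rot: [179.9, 0.1, 93.0]
wrist_force: [-1.0, 0.3, 6.8]
opening: 0.0189
```

```bash
python3 go.py c -.006 .025 .12 199.4
```

```text
[0.6014 0.2674 0.12  ] [ 1.708   0.722  -0.3821] [-0.      0.0011 -0.5911]
15.55 [ 0.4122 -0.2558  0.0058] [179.8688   0.1072  92.9958] [-31.8189  -2.139  -22.2707  69.6994  -0.0131 -34.8149] 0.01892270034520292 [-0.9756  0.3481  6.8401]
```

Request:
send_rows([
  [[0,0,-0.1],[0,0,0],1],
  [[0,0,-0.25],[0,0,0],1],
  [[0,0,-0.4],[0,0,0],1],
  [[0.1,0,-0.55],[0,0,-0.04],1],
  [[0.2,0,-0.65],[0,0,-0.08],1],
  [[0.3,0.05,-0.65],[0,0,-0.12],1],
  [[0.4,0.1,-0.65],[0,0,-0.16],1],
  [[0.5,0.15,-0.65],[0,0,-0.2],1],
  [[0.6,0.2,-0.65],[0,0,-0.24],1],
  [[0.7,0.25,-0.65],[0,0,-0.28],1],
])

```text
time: 16.55
ee_pos: [0.4756, -0.0402, 0.1998]
tcp_rot: [180.0, 0.1, 143.7]
wrist_force: [0.4, -0.1, -1.2]
opening: 0.0191
```

```bash
python3 go.py c -.006 .025 .2 199.4
```

```text
[0.6014 0.2674 0.2   ] [ 0.2687  1.0746 -0.0004] [ 0.      0.0004 -0.3094]
16.55 [ 0.4756 -0.0402  0.1998] [179.9677   0.0524 143.6991] [ -4.8266  -5.5685  -3.9251  91.5818   0.0002 -58.5256] 0.019094367255052678 [ 0.4355 -0.0857 -1.2461]
```

Request:
send_rows([
  [[0.03,0.12,0],[0,0,-0.04],1],
  [[0.06,0.24,0],[0,0,-0.08],1],
  [[0.09,0.36,0],[0,0,-0.12],1],
  [[0.12,0.48,0],[0,0,-0.16],1],
  [[0.15,0.6,0],[0,0,-0.2],1],
  [[0.18,0.72,0],[0,0,-0.24],1],
  [[0.21,0.84,0],[0,0,-0.28],1],
  [[0.24,0.92,0],[0,0,-0.308],1],
  [[0.24,0.98,0],[0,0,-0.308],1],
  [[0.24,0.98,0],[0,0,-0.308],1],
])

```text
time: 17.55
ee_pos: [0.5932, 0.2392, 0.1986]
tcp_rot: [180.0, -0.0, -161.1]
wrist_force: [0.3, -0.2, -0.9]
opening: 0.0185
```

```bash
python3 - <<'E'
from h import *
a=camera("top");b=camera("side"); cv2.imwrite("pics/top8.png",a);cv2.imwrite("pics/side8.png",b)
E
python3 go.py c -.006 .025 .1 199.4;
```

```text
[0.6014 0.2674 0.1   ] [-0.0607  0.0852  0.3302] [-0.     -0.0002 -0.0031]
17.65 [0.5925 0.2373 0.1991] [-179.991    -0.0304 -161.1522] [ 21.8329  16.9889  20.3672  93.4091  -0.0074 -87.0149] 0.01876172428722394 [-0.151  -0.4931 -0.4885]
```

Request:
send_rows([
  [[-0.03,0.05,0],[0,0,-0.003],1],
  [[-0.061,0.09,0.1],[0,0,-0.003],1],
  [[-0.061,0.09,0.2],[0,0,-0.003],1],
  [[-0.061,0.09,0.3],[0,0,-0.003],1],
  [[-0.061,0.09,0.4],[0,0,-0.003],1],
  [[-0.061,0.09,0.4],[0,0,-0.003],1],
  [[-0.061,0.09,0.4],[0,0,-0.003],1],
  [[-0.061,0.09,0.4],[0,0,-0.003],1],
])

```text
time: 18.45
ee_pos: [0.6022, 0.2688, 0.0818]
tcp_rot: [180.0, 0.2, -160.7]
wrist_force: [-0.3, 0.0, 0.0]
opening: 0.0191
```

```bash
python3 - <<'E'
from h import *
a=camera("top");b=camera("side"); 
cv2.imwrite("pics/c9.png",np.hstack([cv2.resize(b[110:200,250:350],(400,360),interpolation=cv2.INTER_CUBIC),cv2.resize(a[145:235,200:300],(400,360),interpolation=cv2.INTER_CUBIC)]))
E
python3 go.py c -.006 .0265 .04 199.4;
```

```text
[0.6009 0.2688 0.04  ] [0.0048 0.001  0.1384] [ 0.0001  0.001  -0.0003]
18.55 [0.6023 0.2689 0.0815] [ 179.9849    0.1799 -160.6486] [ 24.0629  19.4873  10.519   80.8511   0.0003 -85.2886] 0.019083091365314976 [-0.2877 -0.3501 -0.6589]
```

View pics/c9.png

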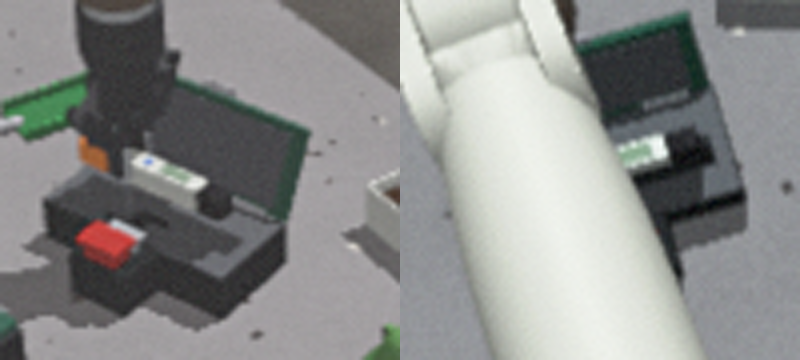

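Request:
send_rows([
  [[0.005,0.001,0.03],[0,0,0],1],
  [[0.005,0.001,0.06],[0,0,0],1],
  [[0.005,0.001,0.08],[0,0,0],1],
  [[0.005,0.001,0.1],[0,0,0],1],
  [[0.005,0.001,0.11],[0,0,0],1],
  [[0.005,0.001,0.12],[0,0,0],1],
  [[0.005,0.001,0.13],[0,0,0],1],
  [[0.005,0.001,0.14],[0,0,0],1],
  [[0.005,0.001,0.14],[0,0,0],1],
])

```text
time: 19.45
ee_pos: [0.5997, 0.2685, 0.0367]
tcp_rot: [-180.0, -0.0, -160.6]
wrist_force: [1.0, -0.3, -0.6]
opening: 0.0189
```

```bash
python3 go.py c -.006 .0265 .0115 199.4
```

```text
[0.6009 0.2688 0.0115] [-0.0044 -0.0003  0.0841] [-0.     -0.0002 -0.0002]
19.45 [0.5997 0.2685 0.0367] [-179.9977   -0.0317 -160.634 ] [ 24.1176  20.1566   6.396   76.2712   0.0003 -85.2485] 0.018898507738657453 [ 0.9668 -0.2935 -0.5625]
```

Request:
send_rows([
  [[-0.003,0,0.015],[0,0,0],1],
  [[-0.003,0,0.03],[0,0,0],1],
  [[-0.003,0,0.045],[0,0,0],1],
  [[-0.003,0,0.06],[0,0,0],1],
  [[-0.003,0,0.07],[0,0,0],1],
  [[-0.003,0,0.075],[0,0,0],1],
  [[-0.003,0,0.08],[0,0,0],1],
  [[-0.003,0,0.08],[0,0,0],1],
  [[-0.003,0,0.08],[0,0,0],1],
])

```text
time: 20.35
ee_pos: [0.6008, 0.2689, 0.0133]
tcp_rot: [180.0, 0.0, -160.6]
wrist_force: [-0.7, -0.2, -1.0]
opening: 0.0189
```

No floor contact yet; lower further.

Request:
send_rows([
  [[0,0,0.003],[0,0,0],1],
  [[0,0,0.006],[0,0,0],1],
  [[0,0,0.006],[0,0,0],1],
  [[0,0,0.006],[0,0,0],1],
])

```text
time: 20.75
ee_pos: [0.6008, 0.2689, 0.0119]
tcp_rot: [180.0, 0.0, -160.6]
wrist_force: [-0.4, 0.2, 4.2]
opening: 0.0194
```

Request:
send_rows([
  [[0,0,0.003],[0,0,0],1],
  [[0,0,0.005],[0,0,0],1],
  [[0,0,0.005],[0,0,0],1],
  [[0,0,0.005],[0,0,0],1],
])

```text
time: 21.15
ee_pos: [0.6009, 0.2689, 0.0119]
tcp_rot: [180.0, 0.1, -160.6]
wrist_force: [-5.2, -3.5, 13.9]
opening: 0.0192
```

Request:
send_rows([
  [[0,0,-0.004],[0,0,0],1],
  [[0,0,-0.004],[0,0,0],0.3],
  [[0,0,-0.004],[0,0,0],0.25],
  [[0,0,-0.004],[0,0,0],0.25],
  [[0,0,-0.03],[0,0,0],0.25],
  [[0,0,-0.08],[0,0,0],0.25],
  [[0,0,-0.15],[0,0,0],0.25],
  [[0,0,-0.28],[0,0,0],0.25],
  [[0,0,-0.42],[0,0,0],0.25],
  [[0,0,-0.56],[0,0,0],0.25],
])

```text
time: 22.15
ee_pos: [0.6005, 0.2686, 0.181]
tcp_rot: [-180.0, 0.1, -160.6]
wrist_force: [1.6, 1.4, 0.1]
opening: 0.0323
```

Request:
send_rows([
  [[0,-0.15,-0.1],[0,0,0],0.25],
  [[0,-0.3,-0.1],[0,0,0],0.25],
  [[0,-0.45,-0.1],[0,0,0],0.25],
  [[0,-0.6,-0.1],[0,0,0],0.25],
  [[0,-0.75,-0.1],[0,0,0],0.25],
  [[0,-0.9,-0.1],[0,0,0],0.25],
  [[0,-0.95,-0.1],[0,0,0],0.25],
  [[0,-0.95,-0.1],[0,0,0],0.25],
])

```text
time: 22.95
ee_pos: [0.6956, -0.0024, 0.2085]
tcp_rot: [-180.0, 0.0, -160.8]
wrist_force: [0.1, -0.6, -0.3]
opening: 0.0319
```

```bash
python3 - <<'E'
from h import *
np.set_printoptions(precision=4,suppress=True)
a=camera("top");b=camera("side"); cv2.imwrite("pics/top10.png",a)
cv2.imwrite("pics/c10.png",np.hstack([cv2.resize(b[110:200,250:350],(400,360),interpolation=cv2.INTER_CUBIC),cv2.resize(a[145:235,200:300],(400,360),interpolation=cv2.INTER_CUBIC)]))
import go
for l,t in [('tester_tail',(-.006,-.08,.018)),('tester_cap',(-.006,.08,.018)),('tester_mid',(-.006,0,.018))]:
    for c in('top','side'): print(l,c,[(np.round(r['point'],1),round(r['p'],2)) for r in place_of(l,c)[:2]],'expect',proj(c,go.case(*t)))
for l in('frog','sprayer','trowel'): print(l,[(atz('top',r['point'],0),r['p']) for r in place_of(l,'top')[:1]])
o=sensors.get_obs();print(o['ee_pos'],o['wrist_force'],o['time'])
E
```

```text
tester_tail top [(array([277.7, 182.4]), 0.8)] expect [276.9068 184.8121]
tester_tail side [] expect [306.3557 177.2353]
tester_cap top [(array([232.1, 197.2]), 0.48)] expect [231.7482 198.2464]
tester_cap side [(array([273. , 162.6]), 0.4)] expect [271.6301 161.3449]
tester_mid top [(array([255.3, 192.6]), 0.82), (array([179.9, 197.1]), 0.38)] expect [254.4072 191.5081]
tester_mid side [(array([287.4, 170.1]), 0.6)] expect [288.6207 169.1169]
frog [(array([0.6688, 0.2714, 0.    ]), 0.43)]
sprayer []
trowel [(array([0.5769, 0.5045, 0.    ]), 0.8)]
[0.6951 0.0005 0.208 ] [-1.1363 -0.1031  0.234 ] 23.5
```

View pics/c10.png

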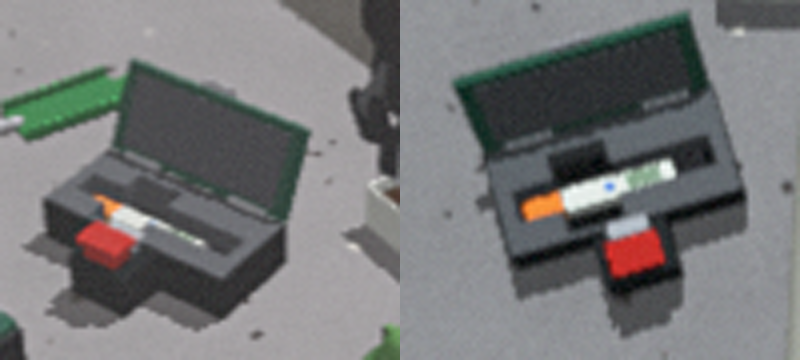

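```bash
python3 -c "
from workcell import bot; print(bot.job_done())"
```

```text
the job is handed in; nothing more can be done
None
```

I opened the far case, moved the tester into its pocket and handed the job in at about 23.5 s; the hand-in reports no verdict.

- **Lid:** One finger pressed the tab (peak wrist force about 6 N) with the other over the lid. I eased the lid up at about 0.5 rad/s, past 1.3 rad by the planned finger path, then let go. The later pictures show it standing open.
- **Laying down:** I drew the tester out by its tail, set it on the bench display up and released it from an estimated 2–3 mm. My tail grip was slightly too low for the fingers to reach the bench fully.
- **Pocket:** I re-gripped the tester about 26 mm from its middle towards the cap and lowered it until it touched the pocket floor. The tool stopped at the predicted height of 11.9 mm, with about 14 N on the wrist. Then I let go and lifted clear.

**Last checks:**
- The final picture shows the lid open, with the tester in the pocket, display up and cap at the bay end. The networks' points for it fall 1–3 pixels from where they should be.
- The robot ends clear of everything, with the hand about 0.2 m above the frog.
- The trowel was found within about 10 mm of its first reading, which is about as precise as the networks are.
- **Not confirmed:** the frog and the spray bottle, which were not found in the last top view (the arm was over the frog, and the one "frog" reported was a false hit on the case). The hand's path was planned to clear both, and I saw no contact.

I viewed 11 pictures, one over the budget.

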